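# Roll the reflowed board along the slide to the cooling index

## Robot

A 6-joint arm with a two-finger parallel gripper is mounted at the origin on the work surface. World frame = base frame: x ahead of the robot, y to its left, z up, the work surface at z = 0. Lengths are in m, angles in rad, forces in N, time in s.
With the tool pointing down it reaches from about 0.35 to 0.85 m from the base axis. Payload 8.1 kg.
Tool frame: the origin (TCP) lies on the centre line of the jaws, within the pads' length; the fingertips stand robot.tips_ahead ahead of it and the grasp point (between the pads) lies 6 mm ahead of it (robot.tips_ahead is the distance from the TCP to the fingertips, in m); z points along the fingers, y is the line along which they close (so a half turn about z gives the same grasp; the last joint's range is limited). The gripper opens to 93 mm and grips with 3 to 60 N. Pads are 15 mm wide; open, the fingers measure 128 mm over their backs; the gripper's body (75 mm by 188 mm) begins 65 mm behind the grasp point.
Start: joints at [1.057, 0.13, 1.488, -0, 1.523, -0.085], TCP at [0.249, 0.546, 0.244] pointing down, gripper open.
Joint ranges: [-2.96, 2.96], [-0.89, 2.26], [0.02, 2.5], [-1.34, 4.48], [0, 2.73], [-2.66, 2.66]. Speed limits (rad/s): [2.39, 2.39, 2.79, 3.14, 3.14, 3.14].

## Interface

Orientations are given as a rotation vector (axis times angle).
In Python, from plant import robot gives the robot as it stands.
- The arm moves only by the tool apply_moves, never from a script. Its arguments are lists of equal length, an entry for each row: "delta_pos": the shift along the tool's x, y, z in cm, a list of three; "twist": the turn about the tool's z in rad. A call has 1 to 8 rows; each row shifts and turns the commanded pose from where the row before left it, along the tool's axes as they then stand; what a row does not reach is not made up. A row lasts 1/8 s, in which the tool goes at most 62.5 mm and 10.7 degrees, less where a joint would pass 70% of its speed; a pose out of reach is approached as far as the arm can. A call with a gripper value outside its range is refused whole. "gripper" is the finger opening in cm, from 0 to 9.3, set as the call begins (left out, the last holds). The fingers move at their own pace and stop on an object; "squeeze" is the grip in N (left out, the last holds). Time passes only in rows, so rows that do not move let the fingers close. It gives the time, the measured TCP pose, the force, the opening and the grip force at its end, in the units of the state.
- robot.read_state(): the state, without advancing time (a new reading comes with each control period).
- robot.read_camera(name): name is "scene" or "top"; returns a dict with "frame" (400x640x3 uint8, red, green, blue), "vertical_fov" (degrees; the focal length in pixels is half the picture's height over the tangent of half this angle, whatever the lens; pixels are square), "cx", "cy" (the principal point, pixels), "R" (3x3) and "t" (3): a world point X has camera coordinates R X + t. Camera axes: x right, y down, z forward; pixel columns grow to the right and rows downward; lengths in m; the calibration is good to about 2 mm. A picture is of the moment at which its call begins. There is no depth.
- robot.close_job(): hands the job in; it is judged then, once.
The state is a dict: "t": time; "q": joint angles; "dq": joint speeds; "joint_torque": joint torques, N m; "tool_pos": TCP position; "orientation": TCP orientation; "force": force on the tool from outside, world axes, zero at the start; "wrist_torque": the same for the moment, N m; "opening": finger opening in m; "gripper_force": force on a finger pad.
Only numpy, scipy, OpenCV 4.12 (cv2) and the standard library are available. Lean on these libraries where they do the work, as an engineer would, in place of code of your own. Each camera call takes 0.05 s, during which the arm holds its last target. There are 200 camera calls.

## Task

The board on the ball-bearing carriage has just been reflowed over the preheater: roll it along the slide to the cooling fan, so that it comes to rest with its red pointer level with the yellow index clip, and leave it standing there by itself. The carriage runs on almost without friction, so push and brake it softly by its sprung rubber buffers only, touch neither the tray nor the board, and do not let it run against the stops at either end of the slide. Leave the other things on the bench where they are.

Things in the scene. Friction and masses are not known exactly. Their poses are not given: they have to be found in the camera images.
- station: Fixed rework slide: grey base 270 x 780 mm, two shafts along its y axis, dark preheater under its +y half, black fan (105 mm high) behind its -y half. Origin at bench height, mid shafts; x points to the fan side, z up. Carriage must go towards -y. End blocks at y = -370, +370 mm, 42 mm high, with stop studs at x = -80, +80 mm, to z 76 mm; free between studs. Scale bar at x = -128 mm, top z 65 mm.
- carriage (a joint): Travel in m, growing towards the fan (station -y). Carriage's middle is at station x = 0, y = 0.220 - value. Stops at -0.030 and 0.460; starts at rest at 0.01 to 0.09. Mass in all nominally 0.9 kg (0.7 to 1.2 kg, boards differ). Rolling resistance nominally only 0.004 N dry plus 0.06 N per m/s: it coasts for many seconds (from 0.05 m/s some 190 mm) and rests where it stops.
- pointer (a point): Tip of the red pointer on the middle of the carriage's robot side, 78 mm above the bench, at station x = -109 mm and the y of the carriage's middle.
- index_tip (a point): Tip of the yellow index clip on the scale bar, z 78 mm, station x = -112 mm; its station y differs, from -0.150 to -0.085 (carriage value 0.305 to 0.370). The pointer must stop at the same y along the slide; it passes 3 mm beside the tip.
- index: The yellow index clip (26 mm along the slide, 76 mm high), fixed on the scale bar; its origin is at the bench surface, its axes are parallel to the station's, and index_tip lies at its y = 0.
- rear_nose (a point): Middle of the nose of the rear buffer (preheater side, station +y): push here. A V-nosed rubber strip 130 mm wide (x -65 to +65 mm), z 53 to 87 mm, on two guide pins with springs: 120 N/m, 14 mm travel, hardly damped, so it bounces. Unpressed, the nose at z 70 mm is 100 mm from the carriage's middle, 25 mm out from the tray's end face. Flanks slope 45 degrees.
- front_nose (a point): Middle of the nose of the front buffer (fan side, station -y), where one brakes; sprung just like the rear one, 100 mm from the carriage's middle when unpressed.
- tray: Black tray with the clamped green motherboard, 190 mm across and 150 mm along the slide, z 50 mm to its rim at 94 mm; heat sink and ports on the board reach z 116 mm. Origin below the carriage's middle, at bench height. Not to be touched: above it keep gripper and fingers higher than z 120 mm.
- rear_buffer: The rear buffer strip (50 g, included in the carriage's mass); origin in its middle, 83 mm from the carriage's middle when unpressed, z 70 mm. It only slides inwards along the slide, against its springs.
- front_buffer: The front buffer strip (50 g, included in the carriage's mass); origin in its middle, 83 mm from the carriage's middle when unpressed, z 70 mm. It only slides inwards along the slide, against its springs.
- phones: Bystander: stack of four phones, 75 x 150 mm, 33 mm high, loose, on the left near the robot. Origin under its middle.
- spare_board: Bystander: spare green motherboard, 150 x 170 mm, 32 mm high, loose, to the right of the slide. Origin under its middle.
- spool: Bystander: green solder spool, 54 mm across, 38 mm high, standing loose behind the slide. Origin under its middle.
- flux_bowl: Bystander: light green flux bowl, 90 mm across, 45 mm high, loose, on the right. Origin under its middle.
- screwdriver: Bystander: red screwdriver lying loose on the left. Origin under its middle.

How it is judged:
On the way:
1. the pointer stands still at the index, with nothing holding the carriage (y of pointer in the frame of index between -0.01 and 0.01 m and velocity of joint carriage between -0.006 and 0.006 m/s and contact force between the fingers and rear_buffer below 0.05 N and contact force between the fingers and front_buffer below 0.05 N), for 1 s.
At the end, for the whole second after the job is handed in: The red pointer stands within 10 mm of the yellow index along the slide, the carriage is released and moves slower than 6 mm/s (y of pointer in the frame of index between -0.01 and 0.01 m and velocity of joint carriage between -0.006 and 0.006 m/s); the robot touches nothing.
It fails at once if the carriage runs against a stop at either end (value of joint carriage above 0.457 m or value of joint carriage below -0.027 m).
It fails at once if the tray or the board is touched (contact force between any of the fingers, the arm and tray above 1 N).
It fails at once if a buffer is struck or pressed hard (over 12 N), which jolts the fresh solder (contact force between anything else and rear_buffer above 12 N or contact force between anything else and front_buffer above 12 N).
It fails at once if a bystander is moved by more than 30 mm (distance of any of phones, spare_board, spool, flux_bowl, screwdriver from where it was at the start of the episode above 0.03 m).
It also fails if it takes over 29 s, if anything falls off the work surface, if the arm or the gripper's body presses on something with over 40 N, if the wrist force passes 120 N, or if a joint passes its speed limit or range.

## Working session

There is one attempt and no reset: what is moved stays moved. The work goes in short steps, Python scripts to look and compute and a tool call to move; the robot and the scene stay as the last step left them, time stands still between calls to the robot, and variables do not carry over. Pictures are saved under pics/ and viewed, at most 10 in all, crops included, and the job is handed in when it is done.

Besides the shell and the picture viewer there is one more tool, called after "Emit:" in YAML: its name, and indented under it one key for each argument. apply_moves: Moves the arm, as the interface text tells. Its arguments: {"type":"object","properties":{"delta_pos":{"type":"array"},"twist":{"type":"array"},"gripper":{"type":"number"},"squeeze":{"type":"number"}},"required":["delta_pos","twist"]}

```bash
ls; mkdir -p pics
python3 - <<'E'
from plant import robot
import cv2,numpy as np
print(robot.read_state(), robot.tips_ahead)
for n in("scene","top"):
    c=robot.read_camera(n); cv2.imwrite(f"pics/{n}0.png",c["frame"][:,:,::-1])
    print(n,c["vertical_fov"],c["cx"],c["cy"],c["R"],c["t"])
E
```

```text
pics
{'t': 0.0, 'q': array([ 1.05659070e+00,  1.31142909e-01,  1.48926233e+00,  1.14627096e-05,
        1.52298008e+00, -8.53661230e-02]), 'dq': array([-5.97096932e-04,  1.54104204e-03,  5.26472967e-04,  6.85396873e-04,
        1.10213909e-03,  5.91224612e-05]), 'joint_torque': array([-1.41280170e-04, -5.59837174e+01, -4.91767609e+01,  7.68450857e-02,
        3.48183629e-02, -1.50522651e-04]), 'tool_pos': array([0.24919498, 0.54524278, 0.24260761]), 'orientation': array([-6.68355313e-01, -3.06912098e+00,  2.68454886e-03]), 'force': array([0.25095803, 0.42885637, 1.07109687]), 'wrist_torque': array([ 0.02519976, -0.00730808, -0.04223537]), 'gripper_force': 0.0, 'opening': 0.09303849967908813} 0.025
scene 44.64412382673166 311.94619180739085 204.8629732856684 [[-0.79770587  0.60304029  0.00278547]
 [ 0.51420383  0.68259101 -0.51929176]
 [-0.31505519 -0.41280979 -0.85459248]] [ 0.45925032 -0.23085626  1.88372455]
top 51.543914995081224 317.75898636516365 195.94531151377967 [[-0.02510506 -0.99949683 -0.01938612]
 [-0.99149143  0.02737233 -0.12726154]
 [ 0.12772815  0.01602626 -0.99167973]] [0.01607898 0.57284751 1.71257926]
```

View pics/scene0.png

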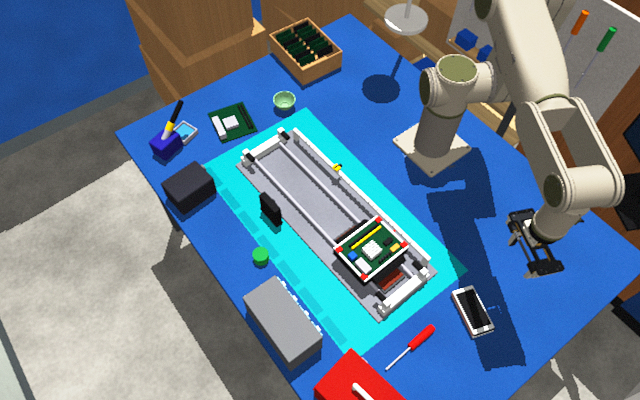

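View pics/top0.png

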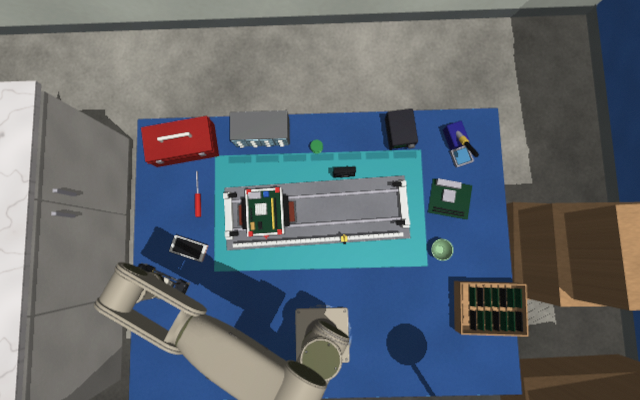

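The scene view shows the slide running from about (265,140) to (400,300), with the carriage at its preheater end near (372,247) and the yellow clip near (337,167). In the top view the carriage is at about (264,211) and the clip at about (343,239). I'll enlarge both.

Run:
```python
import cv2
a=cv2.imread("pics/top0.png")[170:260,215:415]; cv2.imwrite("pics/topc.png",cv2.resize(a,None,fx=4,fy=4,interpolation=cv2.INTER_CUBIC))
a=cv2.imread("pics/scene0.png")[120:330,230:450]; cv2.imwrite("pics/scenec.png",cv2.resize(a,None,fx=2.8,fy=2.8,interpolation=cv2.INTER_CUBIC))
```

```text
(no output)
```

View pics/topc.png

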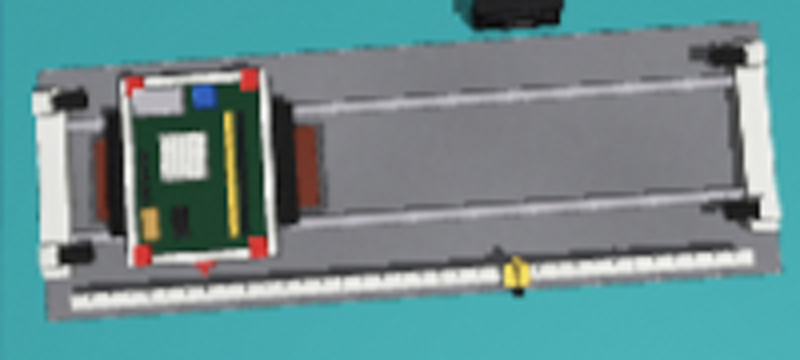

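View pics/scenec.png

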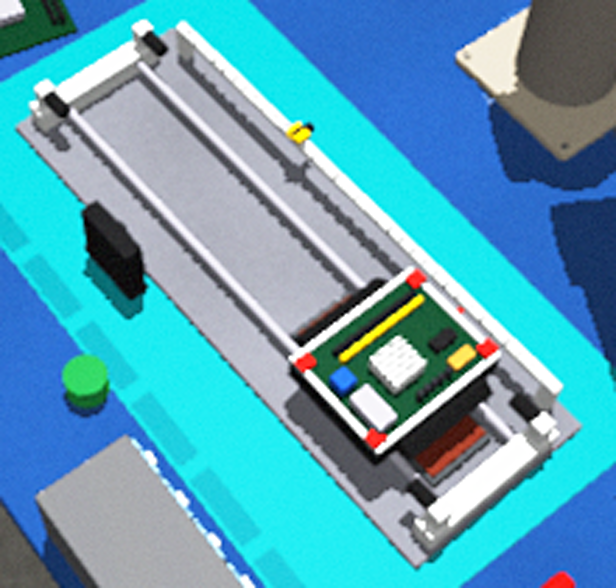

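The top crop shows the base corners at about (40,70), (760,22), (780,272) and (48,320), the pointer tip at (205,270) and the clip at (515,272). The scene crop shows the rim corners at (415,265), (500,348), (376,455) and (288,358), the pointer at (461,310) and the clip at (300,132). Next I'll fit the station pose, the carriage value and the index together.

```bash
cat > h.py <<'E'
import numpy as np
from plant import robot
def proj(c,X):
    f=200/np.tan(np.radians(c["vertical_fov"]/2)); p=np.atleast_2d(X)@np.array(c["R"]).T+c["t"]
    return np.c_[c["cx"]+f*p[:,0]/p[:,2], c["cy"]+f*p[:,1]/p[:,2]]
def toworld(S,P):
    x,y,a=S; P=np.atleast_2d(P); return np.c_[x+np.cos(a)*P[:,0]-np.sin(a)*P[:,1], y+np.sin(a)*P[:,0]+np.cos(a)*P[:,1], P[:,2]]
E
python3 - <<'E'
from h import *
from scipy.optimize import least_squares
T=robot.read_camera("top");C=robot.read_camera("scene")
tp=lambda u,v:(215+(u+.5)/4-.5,170+(v+.5)/4-.5); sc=lambda u,v:(230+(u+.5)/2.8-.5,120+(v+.5)/2.8-.5)
def mk(p):
    v,iy,zr,zi,zb=p[3:]; cy=.22-v
    t=[((40,70),(.135,.39,zb)),((760,22),(.135,-.39,zb)),((780,272),(-.135,-.39,zb)),((48,320),(-.135,.39,zb)),
     ((205,270),(-.109,cy,.078)),((515,272),(-.125,iy,zi)),
     ((123,78),(.095,cy+.075,zr)),((264,69),(.095,cy-.075,zr)),((276,254),(-.095,cy-.075,zr)),((132,265),(-.095,cy+.075,zr))]
    s=[((461,310),(-.109,cy,.078)),((300,132),(-.125,iy,zi)),((415,265),(-.095,cy-.075,zr)),((500,348),(-.095,cy+.075,zr)),((376,455),(.095,cy+.075,zr)),((288,358),(.095,cy-.075,zr)),((18,128),(.135,-.39,zb)),((418,568),(.135,.39,zb)),((580,425),(-.135,.39,zb))]
    return [tp(*a) for a,_ in t],[b for _,b in t],[sc(*a) for a,_ in s],[b for _,b in s]
def r(p):
    a,b,c,d=mk(p); return np.r_[(proj(T,toworld(p[:3],b))-a).ravel(),(proj(C,toworld(p[:3],d))-c).ravel()]
q=least_squares(r,[.55,.1,0,.05,-.12,.094,.07,.02],loss="soft_l1")
print(q.x.round(4));print(r(q.x).reshape(-1,2).round(1))
print("val target",.22-q.x[4])
E
```

```text
[ 0.513   0.0114  0.0348  0.0115 -0.1056  0.0894  0.0754  0.0081]
[[-0.6 -1.8]
 [-0.3 -1.1]
 [ 0.3 -0.7]
 [-0.7 -1.5]
 [ 0.1  1.8]
 [-0.2  0.6]
 [-0.1  1.1]
 [ 0.9  1.1]
 [ 0.2  1.2]
 [-0.6  0.7]
 [ 0.6 -1.2]
 [-0.3 -0.1]
 [-1.2  0.1]
 [ 0.5  2. ]
 [ 0.8 -1.2]
 [ 0.6 -0.7]
 [-2.7 -0.6]
 [-3.1  1.1]
 [-0.7  1.4]]
val target 0.32564072600159216
```

Emit:
apply_moves:
  delta_pos:
    - [0, 0, 0]
    - [0, 0, 0]
    - [0, 0, 0]
    - [0, 0, 0]
    - [0, 0, 0]
    - [0, 0, 0]
    - [0, 0, 0]
  twist: [0.18, 0.18, 0.18, 0.18, 0.18, 0.18, 0.027]
  gripper: 0

```text
t: 1.08
tool_pos: [0.2494, 0.5456, 0.2433]
orientation: [2.182, 2.26, -0.001]
force: [-0.0, -0.4, 0.4]
opening: 0.0276
gripper_force: 0.0
```

Emit:
apply_moves:
  delta_pos:
    - [-2.6, 3.1, 0]
    - [-2.6, 3.1, 0]
    - [-2.6, 3.1, 0]
    - [-2.6, 3.1, 0]
    - [-2.6, 3.1, 0]
    - [-2.6, 3, 0]
    - [-2.6, 3, 0]
    - [-2.6, 3, 0]
  twist: [0, 0, 0, 0, 0, 0, 0, 0]

```text
t: 2.08
tool_pos: [0.5024, 0.3455, 0.2436]
orientation: [-2.178, -2.264, 0.0]
force: [0.1, 0.3, 0.3]
opening: 0.0007
gripper_force: 0.0
```

```bash
cat >> h.py <<'E'
S=(.513,.0114,.0348)
def tool():
    from scipy.spatial.transform import Rotation as R
    s=robot.read_state(); a=S[2]; d=s["tool_pos"]-[S[0],S[1],0]; X=R.from_rotvec(s["orientation"]).as_matrix()
    print("t",round(s["t"],3),"station",(np.cos(a)*d[0]+np.sin(a)*d[1]).round(4),(-np.sin(a)*d[0]+np.cos(a)*d[1]).round(4),"z",d[2].round(4),"F",s["force"].round(2),"head",np.degrees(np.arctan2(X[1,0],X[0,0])).round(2),"zax",X[:,2].round(3),"open",s["opening"])
E
python3 -c "
from h import *
tool()"
```

```text
t 2.075 station 0.0011 0.3342 z 0.2436 F [0.11 0.32 0.32] head 92.23 zax [-0. -0. -1.] open 0.0007248110341065334
```

Emit:
apply_moves:
  delta_pos:
    - [0, 0, 3.2]
    - [0, 0, 4]
    - [0, 0, 4]
    - [0, 0, 3]
    - [0, 0, 1.8]
    - [0, 0, 0]
  twist: [0, 0, 0, 0, 0, 0]

```text
t: 2.82
tool_pos: [0.5007, 0.3459, 0.0823]
orientation: [-2.18, -2.261, 0.004]
force: [0.6, -0.3, -0.8]
opening: 0.0007
gripper_force: 0.0
```

Run:
```python
from h import *
import cv2
tool()
f=robot.read_camera("scene")["frame"][:,:,::-1]
g=robot.read_camera("top")["frame"][:,:,::-1]
a=cv2.resize(f[210:330,320:460],None,fx=4,fy=4,interpolation=2);b=cv2.resize(g[170:260,210:290],None,fx=2.9,fy=2.9,interpolation=2)
im=np.zeros((480,800,3),np.uint8);im[:480,:560]=a;im[:b.shape[0],565:565+b.shape[1]]=b
cv2.imwrite("pics/c1.png",im)
```

```text
t 2.825 station -0.0007 0.3347 z 0.0823 F [ 0.57 -0.29 -0.77] head 92.09 zax [-0.002 -0.001 -1.   ] open 0.0006608049886393521
```

View pics/c1.png

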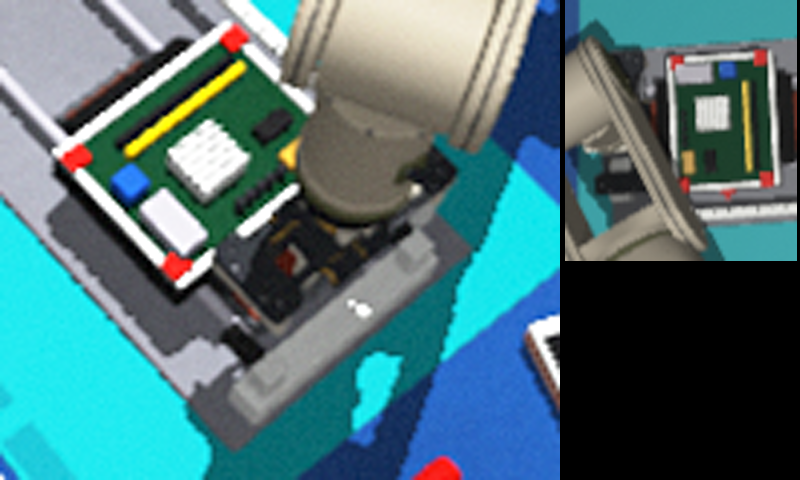

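The gripper stands just behind the rear buffer in the scene crop, near (290,270), and the carriage has not moved. The arm hides the gap in the top view. I'll start with a soft push.

Emit:
apply_moves:
  delta_pos:
    - [-0.6, 0, 0]
    - [-0.5, 0, 0]
    - [-0.2, 0, 0]
    - [-0.2, 0, 0]
    - [-0.2, 0, 0]
    - [-0.2, 0, 0]
    - [-0.2, 0, 0]
    - [-0.2, 0, 0]
  twist: [0, 0, 0, 0, 0, 0, 0, 0]

```text
t: 3.92
tool_pos: [0.5023, 0.3233, 0.0836]
orientation: [-2.182, -2.26, 0.0]
force: [-0.2, -0.6, 0.4]
opening: 0.0004
gripper_force: 0.0
```

```bash
cat >> h.py <<'E'
import cv2
def rect(c,img,z=.094):
    # station plane z: rows = x from -.1 to .1, cols = -y from -.3 to .3 (1 mm)
    q=np.array([[-.1,.35],[.1,.35],[.1,-.3],[-.1,-.3]]); px=proj(c,toworld(S,np.c_[q,[z]*4])).astype(np.float32)
    d=np.array([[(0.35-y)*1000,(x+.1)*1000] for x,y in q],np.float32)
    return cv2.warpPerspective(img,cv2.getPerspectiveTransform(px,d),(650,200),flags=cv2.INTER_CUBIC)
def value(n,save=None):
    t=robot.read_state()["t"]; c=robot.read_camera(n)
    r0=rect(c,cv2.imread(f"pics/{n}0.png")); r=rect(c,c["frame"][:,:,::-1].copy())
    if save: cv2.imwrite(save,c["frame"][:,:,::-1])
    x0=int(round((.35-(.22-.0115)-.072)*1000)); T=r0[10:190,x0:x0+144]
    m=cv2.matchTemplate(r[8:192],T,cv2.TM_CCOEFF_NORMED).max(axis=0); k=int(m.argmax())
    s=0
    if 0<k<len(m)-1: a,b,d=m[k-1:k+2]; s=.5*(a-d)/(a-2*b+d)
    return t,round(.0115+(k+s-x0)/1000,4),round(float(m[k]),3)
E
python3 -c "
from h import *
tool()
print(value('scene'))"
```

```text
t 3.925 station 0.0002 0.3121 z 0.0836 F [-0.16 -0.59  0.35] head 92.01 zax [-0. -0. -1.] open 0.00035092975465581883
(3.925, np.float32(0.0202), 0.879)
```

```bash
python3 -c "
from h import *
for n in ('scene','top','scene'): print(value(n))
tool()"
```

```text
(3.975, np.float32(0.0216), 0.883)
(4.025, np.float32(0.023), 0.957)
(4.075, np.float32(0.0245), 0.889)
t 4.125 station 0.0002 0.3122 z 0.0836 F [-0.47  0.68  0.32] head 92.0 zax [-0.  0. -1.] open 6.87776684397074e-05
```

Emit:
apply_moves:
  delta_pos:
    - [-0.6, 0, 0]
    - [-0.7, 0, 0]
    - [-0.6, 0, 0]
    - [-0.6, 0, 0]
    - [-0.6, 0, 0]
    - [-0.6, 0, 0]
    - [-0.6, 0, 0]
    - [-0.6, 0, 0]
  twist: [0, 0, 0, 0, 0, 0, 0, 0]

```text
t: 5.12
tool_pos: [0.5041, 0.274, 0.0837]
orientation: [2.182, 2.26, 0.0]
force: [0.4, -0.3, 0.2]
opening: 0.0003
gripper_force: 0.0
```

```bash
python3 -c "
from h import *
for n in ('scene','top','scene','top','scene'): print(value(n))
tool()"
```

```text
(5.125, np.float32(0.075), 0.878)
(5.175, np.float32(0.0778), 0.967)
(5.225, np.float32(0.0812), 0.901)
(5.275, np.float32(0.0843), 0.977)
(5.325, np.float32(0.0874), 0.923)
t 5.375 station 0.0003 0.2633 z 0.0837 F [ 0.94  0.57 -0.27] head 92.0 zax [ 0.  0. -1.] open 0.0004888852340448276
```

Emit:
apply_moves:
  delta_pos:
    - [0.3, 0, -4]
    - [0, 0, -5]
    - [-3, 0, -4]
    - [-5.5, 0, 0]
    - [-5.5, 0, 0]
    - [-5.5, 0, 0]
    - [-5.5, 0, 0]
    - [-5.5, 0, 0]
  twist: [0, 0, 0, 0, 0, 0, 0, 0]

```text
t: 6.38
tool_pos: [0.5146, -0.0289, 0.2139]
orientation: [2.181, 2.26, 0.001]
force: [0.6, 0.7, 0.1]
opening: 0.0004
gripper_force: 0.0
```

Emit:
apply_moves:
  delta_pos:
    - [-5.5, 0, 0]
    - [-5.0, 0, 0]
    - [-2.6, 0, 3]
    - [0, 0, 4.5]
    - [0, 0, 4]
    - [0, 0, 1.5]
  twist: [0, 0, 0, 0, 0, 0]

```text
t: 7.12
tool_pos: [0.5175, -0.1575, 0.0809]
orientation: [-2.179, -2.257, 0.002]
force: [-1.2, -1.2, 0.1]
opening: 0.0003
gripper_force: 0.0
```

```bash
python3 -c "
from h import *
tool()
for n in ('scene','top','scene','top','scene'): print(value(n,save='pics/m_'+n+'.png'))
tool()"
```

```text
t 7.125 station -0.0014 -0.169 z 0.0809 F [-1.19 -1.23  0.07] head 92.01 zax [-0.004  0.002 -1.   ] open 0.00034476684595978187
(7.125, np.float32(0.1843), 0.93)
(7.175, np.float32(0.1865), 0.913)
(7.225, np.float32(0.1888), 0.929)
(7.275, np.float32(0.191), 0.91)
(7.325, np.float32(0.1933), 0.924)
t 7.375 station 0.0017 -0.1702 z 0.0857 F [ 0.1  -0.03  0.03] head 92.02 zax [ 0.003 -0.001 -1.   ] open 0.0006805161867550522
```

Emit:
apply_moves:
  delta_pos:
    - [-0.8, 0, 0]
    - [-0.8, 0, 0]
    - [-0.8, 0, 0]
    - [-0.6, 0, 0]
    - [0, 0, 0]
    - [0, 0, 0]
    - [0, 0, 0]
    - [0, 0, 0]
  twist: [0, 0, 0, 0, 0, 0, 0, 0]

```text
t: 8.38
tool_pos: [0.5203, -0.1881, 0.0836]
orientation: [-2.182, -2.26, -0.0]
force: [-0.3, -0.3, -0.8]
opening: 0.0004
gripper_force: 0.0
```

Emit:
apply_moves:
  delta_pos:
    - [0, 0, 0]
    - [0, 0, 0]
    - [0, 0, 0]
    - [0, 0, 0]
    - [0, 0, 0]
    - [0, 0, 0]
  twist: [0, 0, 0, 0, 0, 0]

```text
t: 9.12
tool_pos: [0.5203, -0.1883, 0.0836]
orientation: [-2.182, -2.26, 0.0]
force: [0.4, -0.4, -0.0]
opening: 0.0007
gripper_force: 0.0
```

```bash
python3 -c "
from h import *
for n in ('scene','scene','top','scene','scene','top','scene'): print(value(n,save='pics/n_'+n+'.png'))
tool()
a=cv2.imread('pics/n_scene.png')[120:270,270:410];b=cv2.imread('pics/n_top.png')[180:260,290:370]
im=np.zeros((600,800,3),np.uint8);a=cv2.resize(a,None,fx=3.5,fy=3.5,interpolation=2);b=cv2.resize(b,None,fx=3.8,fy=3.8,interpolation=2)
im[:a.shape[0],:a.shape[1]]=a;im[:b.shape[0],495:495+b.shape[1]]=b;cv2.imwrite('pics/c2.png',im)
"
```

```text
(9.125, np.float32(0.2627), 0.888)
(9.175, np.float32(0.2643), 0.888)
(9.225, np.float32(0.2661), 0.83)
(9.275, np.float32(0.2674), 0.886)
(9.325, np.float32(0.2689), 0.884)
(9.375, np.float32(0.2706), 0.815)
(9.425, np.float32(0.2719), 0.88)
t 9.475 station 0.0004 -0.1998 z 0.0836 F [-0.19  0.23  0.41] head 92.0 zax [ 0. -0. -1.] open 0.00027598682573411854
```

View pics/c2.png

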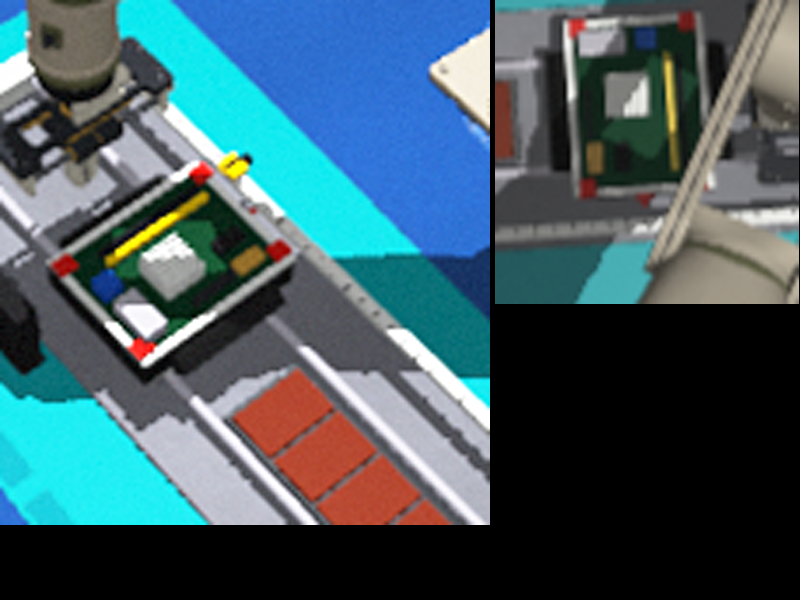

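The crops show the carriage approaching the clip (yellow, near (235,165) in the scene part), with the finger standing free ahead of the front nose near (85,165). The carriage is running at about 31 mm/s with 52 mm left. I'll bring the finger nearer and then retreat with it.

Emit:
apply_moves:
  delta_pos:
    - [0.2, 0, 0]
    - [0.3, 0, 0]
    - [0.3, 0, 0]
    - [0.2, 0, 0]
    - [0, 0, 0]
  twist: [0, 0, 0, 0, 0]

```text
t: 10.1
tool_pos: [0.52, -0.1781, 0.0837]
orientation: [2.182, 2.26, -0.0]
force: [-0.2, -0.0, -0.3]
opening: 0.0005
gripper_force: 0.0
```

```bash
python3 -c "
from h import *
for n in ('scene',)*2: print(value(n))
tool()"
```

```text
(10.1, np.float32(0.2905), 0.877)
(10.15, np.float32(0.2918), 0.874)
t 10.2 station 0.0004 -0.1898 z 0.0837 F [-0.05 -0.1   0.12] head 92.01 zax [ 0. -0. -1.] open 0.00039429793417381583
```

Emit:
apply_moves:
  delta_pos:
    - [-0.2, 0, 0]
    - [-0.2, 0, 0]
    - [-0.2, 0, 0]
    - [-0.22, 0, 0]
    - [-0.22, 0, 0]
  twist: [0, 0, 0, 0, 0]

```text
t: 10.82
tool_pos: [0.5203, -0.1889, 0.0836]
orientation: [2.182, 2.26, -0.0]
force: [-1.2, -0.4, 0.5]
opening: 0.0007
gripper_force: 0.0
```

```bash
python3 -c "
from h import *
for n in ('scene',)*2: print(value(n))
tool()"
```

```text
(10.825, np.float32(0.3077), 0.871)
(10.875, np.float32(0.3088), 0.871)
t 10.925 station 0.0003 -0.2005 z 0.0836 F [ 0.64 -0.81 -1.07] head 91.99 zax [ 0. -0. -1.] open 0.000426372368746695
```

Emit:
apply_moves:
  delta_pos:
    - [-0.2, 0, 0]
    - [-0.2, 0, 0]
    - [-0.18, 0, 0]
    - [-0.18, 0, 0]
    - [-0.16, 0, 0]
    - [-0.12, 0, 0]
    - [-0.1, 0, 0]
    - [-0.08, 0, 0]
  twist: [0, 0, 0, 0, 0, 0, 0, 0]

```text
t: 11.92
tool_pos: [0.5207, -0.2009, 0.0836]
orientation: [-2.182, -2.26, 0.0]
force: [-0.2, 0.8, 0.3]
opening: 0.0004
gripper_force: 0.0
```

```bash
python3 -c "
from h import *
for n in ('scene',)*4: print(value(n))
tool()"
```

```text
(11.925, np.float32(0.3246), 0.874)
(11.975, np.float32(0.3246), 0.874)
(12.025, np.float32(0.3246), 0.874)
(12.075, np.float32(0.3246), 0.873)
t 12.125 station 0.0004 -0.2124 z 0.0836 F [ 0.25  0.39 -0.43] head 92.0 zax [ 0.  0. -1.] open 0.0006266948092311971
```

Emit:
apply_moves:
  delta_pos:
    - [-1.5, 0, 0]
    - [-1.5, 0, 0]
    - [0, 0, -3]
    - [0, 0, -4]
    - [0, 0, -5]
    - [0, 0, 0]
  twist: [0, 0, 0, 0, 0, 0]

```text
t: 12.88
tool_pos: [0.5244, -0.2334, 0.2093]
orientation: [2.177, 2.253, 0.004]
force: [-0.1, 0.1, 0.7]
opening: 0.0007
gripper_force: 0.0
```

```bash
python3 -c "
from h import *
for n in ('scene','top')*4: print(value(n,save='pics/e_'+n+'.png'))
tool()
a=cv2.imread('pics/e_scene.png')[130:200,290:380];b=cv2.imread('pics/e_top.png')[215:255,310:370]
im=np.zeros((350,800,3),np.uint8);a=cv2.resize(a,None,fx=5,fy=5,interpolation=2);b=cv2.resize(b,None,fx=5.5,fy=5.5,interpolation=2)
im[:a.shape[0],:a.shape[1]]=a;im[:b.shape[0],460:460+b.shape[1]]=b;cv2.imwrite('pics/c3.png',im)
"
```

```text
(12.875, np.float32(0.3247), 0.875)
(12.925, np.float32(0.3245), 0.798)
(12.975, np.float32(0.3247), 0.874)
(13.025, np.float32(0.3246), 0.795)
(13.075, np.float32(0.3247), 0.874)
(13.125, np.float32(0.3245), 0.792)
(13.175, np.float32(0.3247), 0.874)
(13.225, np.float32(0.3245), 0.791)
t 13.275 station -0.0003 -0.2421 z 0.2022 F [-0.07 -0.48 -0.26] head 92.0 zax [-0.002  0.001 -1.   ] open 0.0006998695202006874
```

View pics/c3.png

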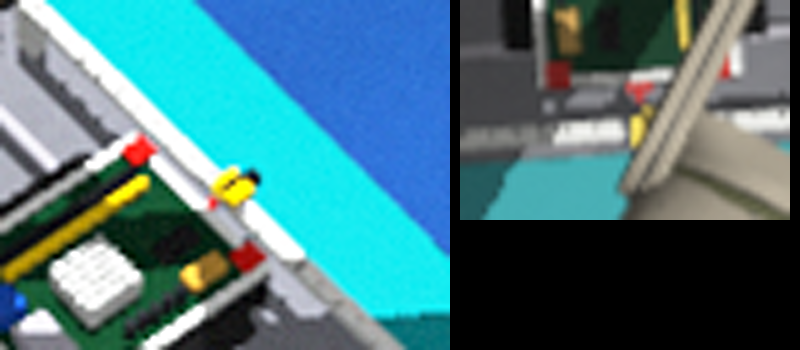

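The pointer sits level with the clip in both views: scene crop (213,203) against the clip at (232,187), top crop (640,90) against (640,128). The carriage is at rest at 0.3246. I'll wait a little, check once more and hand in.

Emit:
apply_moves:
  delta_pos:
    - [0, 0, 0]
    - [0, 0, 0]
    - [0, 0, 0]
    - [0, 0, 0]
    - [0, 0, 0]
    - [0, 0, 0]
    - [0, 0, 0]
    - [0, 0, 0]
  twist: [0, 0, 0, 0, 0, 0, 0, 0]

```text
t: 14.28
tool_pos: [0.5218, -0.2308, 0.2036]
orientation: [2.182, 2.26, -0.0]
force: [-0.5, 0.4, -0.2]
opening: 0.0006
gripper_force: 0.0
```

```bash
python3 -c "
from h import *
v=value('scene'); print(v)
if abs(v[1]-.3247)<.002: print(robot.close_job())"
```

```text
(14.275, np.float32(0.3247), 0.874)
the job is handed in; nothing more can be done
None
```

The job is handed in: the carriage stands still by itself with its red pointer about 1 mm from the yellow index by my camera measurement, after about 14 s, and the arm is clear above the slide.

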